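# Sort out the mixed-up lids of the stock tins

### The arm

A 6-joint arm with a two-finger parallel gripper is mounted at the origin on the work surface. World frame = base frame: x ahead of the robot, y to its left, z up, the work surface at z = 0. Lengths are in m, angles in rad, forces in N, time in s.
With the tool pointing down it reaches from about 0.35 to 0.975 m from the base axis. Payload 4.9 kg.
Tool frame: the origin (TCP) lies at the very end of the fingers, on their centre line; the grasp point (between the pads) lies 19 mm behind it; z points along the fingers, y is the line along which they close (so a half turn about z gives the same grasp; the last joint's range is limited). The gripper opens to 85 mm and grips with 20 to 120 N. Pads are 22 mm wide; open, the fingers measure 114 mm over their backs; the gripper's body (76 mm by 85 mm) begins 54 mm behind the grasp point. The pads swing forward as they close: fully open they stand 13 mm farther back than shut.
Start: joints at [1.156, 0.053, 1.613, -0, 1.476, -0.119], TCP at [0.182, 0.598, 0.231] pointing down, gripper open.
Joint ranges: [-3.01, 3.01], [-1.01, 2.22], [0.06, 2.58], [-1.02, 4.17], [0.09, 2.62], [-3.14, 3.14]. Speed limits (rad/s): [2.57, 2.57, 3.14, 3.14, 3.14, 3.14].

### API

Orientations are given as a unit quaternion [w, x, y, z].
In Python, from plant import * gives the robot as it stands.
- The arm moves only by the tool jog_arm, never from a script. Its argument "moves" is a list that holds one entry, the list of rows, each a list of 7 numbers: the finger opening in cm, from 0 to 8.54, then the shift along the tool's x, y, z in cm, then the turn, a rotation vector about the tool's x, y, z in rad. A call has 1 to 20 rows; each row shifts and turns the commanded pose from where the row before left it, along the tool's axes as they then stand; what a row does not reach is not made up. A row lasts 1/12 s, in which the tool goes at most 41.7 mm and 7.16 degrees, less where a joint would pass 70% of its speed; a pose out of reach is approached as far as the arm can. A call is refused whole if a number of a shift passes 4.17 or a number of a turn 0.125, either way. A call with a gripper value outside its range is refused whole. The fingers move at their own pace and stop on an object; the grip force is fixed at half the most. Time passes only in rows, so rows that do not move let the fingers close. It gives the time, the measured TCP pose, the force, the opening and the grip force at its end, in the units of the state.
- state(): the state, without advancing time (a new reading comes with each control period).
- grab_frame(name): name is "side" or "top" or "wrist"; returns a dict with "color" (420x560x3 uint8, blue, green, red), "depth" (420x560 float32, m along the optical axis (not along the pixel's ray), 0 where there is no reading), "fx", "fy", "cx", "cy" (pixels), "R" (3x3) and "t" (3): a world point X has camera coordinates R X + t. Camera axes: x right, y down, z forward; pixel columns grow to the right and rows downward; lengths in m; the calibration is good to about 2 mm. A picture is of the moment at which its call begins.
- job_done(): hands the job in; it is judged then, once.
Trained networks look in a picture, given as the dict that the camera call returned (one of the last four; its "shot" number tells which), for a name from the list of things; names that differ only in an ending like _2 or _b are one class to them, and where a whole thing is asked for, a point or a joint stands for the part that bears it (a point fixed in the world has none). Each returns a list of dicts, best first, with "p" (0 to 1); they miss things now and then, are a little off and sometimes report something else, mostly with a low value. They report only what shows in the picture. A call takes as long as a camera call. They do not tell look-alikes from the thing itself.
- recognise(name, picture): "rect" ([centre column, centre row, width, height] in pixels, round what is visible of it).
- regions_of(name, picture): "pixels" (420x560 bool, what is visible of it) and "rect" ([centre column, centre row, width, height] in pixels, round what is visible of it).
The state is a dict: "time": time; "joint_pos": joint angles; "joint_vel": joint speeds; "joint_efforts": joint torques, N m; "tool_pos": TCP position; "tool_rot": TCP orientation; "contact_force": force on the tool from outside, world axes, zero at the start; "ft_torque": the same for the moment, N m; "gripper_width": opening from 0.0 (shut) to 1.0 (fully open); "grasp_force": force on a finger pad.
Only numpy, scipy, OpenCV 4.12 (cv2) and the standard library are available. Lean on these libraries where they do the work, as an engineer would, in place of code of your own. Each camera call takes 0.05 s, during which the arm holds its last target. There are 200 camera calls.

### The job

Somebody closed the goldsmith's three stock tins with the wrong lids. Put every lid on the tin of its own shape - round on round, square on square, oblong on oblong - so that it sits flat and straight on the rim and closes the tin; you can park a lid on the free cork mat while you swap them. Leave the tins and the other things on the bench where they stand.

Things in the scene. Friction and masses are not known exactly. Their poses are not given: they have to be found in the camera images.
- tin_round: Round open-topped steel tin, outer diameter 88 mm, 45 mm tall, wall 2.5 mm (mouth diameter 83 mm); loose, heavy with stock (about 0.7 kg), its loose ring blanks lie low inside. Origin: centre of its underside, on the bench; z up. At the start one of the wrong lids lies on it.
- tin_square: Square open-topped steel tin, 68 x 68 mm outside, 45 mm tall, wall 2.5 mm (mouth 63 x 63 mm); loose, about 0.7 kg. Origin: centre of its underside, on the bench; x and y along its sides, z up. At the start one of the wrong lids lies on it.
- tin_oblong: Oblong open-topped steel tin, 112 mm (along its x) x 46 mm (along its y) outside, 45 mm tall, wall 2.5 mm (mouth 107 x 41 mm); loose, about 0.7 kg. Origin: centre of its underside, on the bench; z up. At the start one of the wrong lids lies on it.
- lid_round: Round steel lid, about 90 g: flange 96 mm diameter, 3 mm thick; under it a round plug 70 mm wide (64 at its foot), 7 mm deep, that drops 6.5 mm loose into the round tin. On top in the middle a black knob: 14 mm stem, 20 mm wide head, top 27 mm above the origin. Origin: centre of the flange's underside, 45 mm above the tin's origin when closed; z up. At the start it stands on its plug.
- lid_square: Square steel lid, about 90 g: flange 76 x 76 mm, 3 mm thick; under it a plug 50 x 50 mm (44 at its foot), 7 mm deep, that drops 6.5 mm loose into the square tin. On top in the middle a black knob: 14 mm stem, 20 mm wide head, top 27 mm above the origin. Origin: centre of the flange's underside, 45 mm above the tin's origin when closed; x, y along its sides (any quarter turn fits).
- lid_oblong: Oblong steel lid, about 90 g: flange 120 (x) x 54 (y) mm, 3 mm thick; under it a plug 94 x 28 mm (88 x 22 at its foot), 7 mm deep, that drops 6.5 mm loose into the oblong tin. On top in the middle a black bar handle, 44 mm along x, 12 mm wide, top 27 mm above the origin. Origin: centre of the flange's underside, 45 mm above the tin's origin when closed; half turns fit. Starts on its plug.
- pad: Free cork mat lying on the bench, 130 mm (along its x) x 110 mm (along its y), 4 mm thick, empty at the start: room to park one lid (it then stands on its 7 mm plug). Origin: centre of its underside, on the bench; z up; fixed.
- doming_block: Bystander: steel doming block, a 50 mm cube with round hollows, standing loose on the far side of the bench. Origin: centre of its underside.
- hammer: Bystander: small hammer with a wooden handle, 240 mm long, lying loose across the far side of the bench, up to 30 mm high. Origin: under the middle of its length; x along the handle towards the head.
- brush_tin: Bystander: aluminium tin, 72 mm diameter, 100 mm tall, with brushes and files standing in it up to about 200 mm, loose on the far side of the bench. Origin: centre of its underside.
There are look-alikes about, which are no part of the job. What is shaped like the lid_round but green is not meant.

How it is judged:
At the end, for the whole second after the job is handed in: Each of the three lids lies at rest on the tin of its own shape, flange down on the rim (within 3 mm in height) and level (within 3 degrees), its centre within 11 mm of the tin's centre; the square lid's and the oblong lid's sides run along the tin's sides within 12 degrees; the tins stand upright (horizontal distance between lid_round and tin_round below 0.011 m and z of lid_round in the frame of tin_round between 0.042 and 0.048 m and angle between each of lid_round, tin_round, lid_square, tin_square, lid_oblong, tin_oblong's own z axis and vertical below 0.06 rad and linear speed of each of lid_round, lid_square, lid_oblong below 0.02 m/s and horizontal distance between lid_square and tin_square below 0.011 m and z of lid_square in the frame of tin_square between 0.042 and 0.048 m and (angle between the x axis of lid_square and the x axis of tin_square, either way round below 0.21 rad or angle between the x axis of lid_square and the y axis of tin_square, either way round below 0.21 rad) and horizontal distance between lid_oblong and tin_oblong below 0.011 m and z of lid_oblong in the frame of tin_oblong between 0.042 and 0.048 m and angle between the x axis of lid_oblong and the x axis of tin_oblong, either way round below 0.21 rad); the robot touches nothing.
It fails at once if a tin is pushed more than 30 mm from its place (distance of any of tin_round, tin_square, tin_oblong from where it was at the start of the episode above 0.03 m).
It fails at once if the doming block is pushed more than 30 mm from its place (distance of doming_block from where it was at the start of the episode above 0.03 m).
It fails at once if the hammer is pushed more than 30 mm from its place (distance of hammer from where it was at the start of the episode above 0.03 m).
It fails at once if the brush tin is pushed more than 30 mm from its place (distance of brush_tin from where it was at the start of the episode above 0.03 m).
It also fails if it takes over 90 s, if anything falls off the work surface, if the arm or the gripper's body presses on something with over 40 N, if the wrist force passes 120 N, or if a joint passes its speed limit or range.

## Working session

There is one attempt and no reset: what is moved stays moved. The work goes in short steps, Python scripts to look and compute and a tool call to move; the robot and the scene stay as the last step left them, time stands still between calls to the robot, and variables do not carry over. Pictures are saved under pics/ and viewed, at most 14 in all, crops included, and the job is handed in when it is done.

Besides the shell and the picture viewer there is one more tool, called after "Emit:" as name(argument=value, ...), one argument or row to a line, values as JSON. jog_arm: Moves the arm, as the interface text tells. Its arguments: {"type":"object","properties":{"moves":{"type":"array"}},"required":["moves"]}

```bash
mkdir -p pics; cat > h.py <<'E'
from plant import *
import numpy as np, cv2
def world(f,mask):
    v,u=np.nonzero(mask&(f["depth"]>0)); d=f["depth"][v,u]
    P=np.c_[(u-f["cx"])/f["fx"]*d,(v-f["cy"])/f["fy"]*d,d]
    return (P-f["t"])@f["R"]
E
python3 - <<'E'
from h import *
for n in ["top","side"]:
    f=grab_frame(n); cv2.imwrite(f"pics/{n}1.png",f["color"])
    print(n,(-f["R"].T@f["t"]).round(2))
    for k in ["lid_round","lid_square","lid_oblong","tin_round","tin_square","tin_oblong","pad"]:
        for r in regions_of(k,f):
            if r["p"]<.3: continue
            P=world(f,r["pixels"])
            print(k,round(r["p"],2),np.round(r["rect"]),np.median(P,0).round(3),P.min(0).round(3),P.max(0).round(3))
E
```

```text
top [0.33 0.   1.28]
lid_round 0.89 [241. 251.  42.  40.] [0.459 0.08  0.055] [0.412 0.035 0.002] [0.512 0.132 0.083]
lid_round 0.62 [183. 154.  26.  28.] [0.693 0.247 0.049] [ 0.668  0.219 -0.007] [0.739 0.288 0.057]
lid_round 0.61 [308. 291.  35.  42.] [ 0.368 -0.081  0.01 ] [ 0.321 -0.13  -0.006] [ 0.416 -0.035  0.04 ]
lid_round 0.59 [209. 312.  38.  41.] [0.314 0.162 0.01 ] [ 0.267  0.115 -0.004] [0.362 0.21  0.038]
lid_square 0.62 [402. 221.  36.  38.] [ 0.545 -0.299  0.048] [ 0.499 -0.347  0.038] [ 0.593 -0.25   0.077]
lid_oblong 0.87 [310. 194.  49.  48.] [ 0.602 -0.077  0.055] [ 0.54  -0.13  -0.007] [ 0.674 -0.032  0.084]
tin_round 0.46 [399. 228.  38.  20.] [ 0.52  -0.271  0.023] [ 0.501 -0.343 -0.005] [ 0.55  -0.253  0.05 ]
tin_square 0.58 [314. 194.  29.  37.] [ 0.6   -0.102  0.022] [ 0.567 -0.114 -0.005] [ 0.642 -0.047  0.05 ]
tin_oblong 0.64 [245. 248.  38.  49.] [0.424 0.052 0.018] [ 0.404  0.027 -0.002] [0.515 0.127 0.049]
pad 0.94 [155. 251.  42.  60.] [0.453 0.304 0.004] [ 0.388  0.247 -0.005] [0.522 0.362 0.015]
side [ 0.05 -0.64  0.65]
lid_round 0.95 [230. 208.  39
[... 295 characters left out ...]
85. 297.  43.  38.] [ 0.539 -0.306  0.048] [ 0.492 -0.353  0.043] [ 0.595 -0.25   0.074]
lid_oblong 0.55 [325. 217.  58.  25.] [ 0.597 -0.084  0.054] [ 0.538 -0.125 -0.002] [0.716 0.014 0.08 ]
tin_round 0.82 [379. 307.  50.  48.] [ 0.51  -0.324  0.021] [ 0.491 -0.346 -0.002] [ 0.572 -0.259  0.046]
tin_square 0.75 [325. 238.  45.  28.] [ 0.589 -0.111  0.019] [ 0.55  -0.121 -0.004] [ 0.66  -0.048  0.054]
tin_oblong 0.87 [227. 229.  34.  19.] [0.426 0.044 0.019] [ 0.401  0.021 -0.003] [0.487 0.099 0.051]
pad 0.84 [182. 178.  67.  36.] [0.449 0.298 0.003] [ 0.385  0.241 -0.004] [0.52  0.37  0.006]
pad 0.53 [384. 297.  45.  36.] [ 0.539 -0.306  0.048] [ 0.491 -0.353  0.007] [ 0.595 -0.252  0.074]
```

```bash
python3 - <<'E'
import cv2
a=cv2.imread("pics/top1.png")
cv2.imwrite("pics/top1c.png",cv2.resize(a[130:350,130:440],(800,568),interpolation=cv2.INTER_CUBIC))
E
```

```text
(no output)
```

View pics/top1c.png

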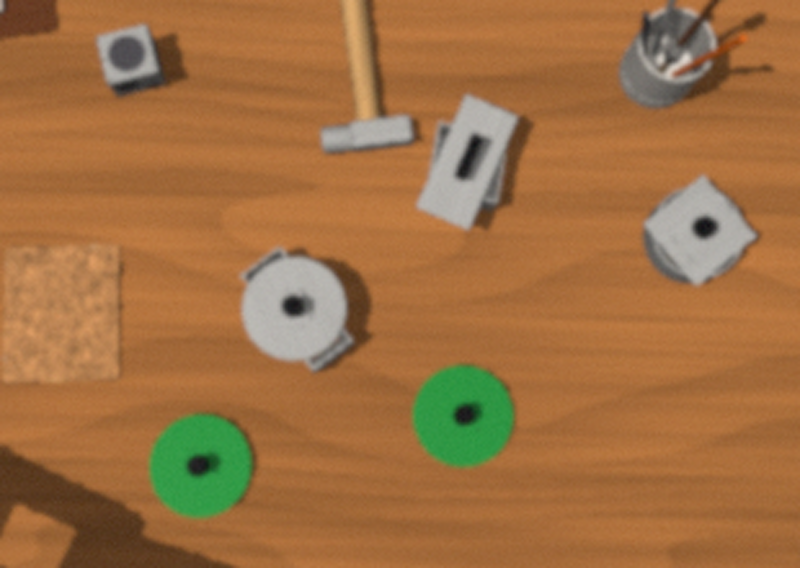

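View pics/side1.png

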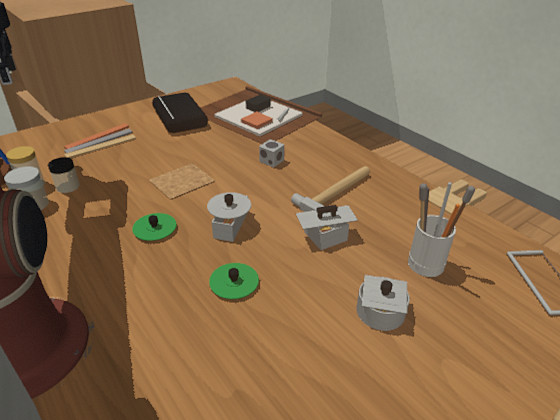

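```bash
cat >> h.py <<'E'
from scipy.spatial.transform import Rotation as Ro
def tool(s=None):
    s=s or state(); q=s["tool_rot"]; R=Ro.from_quat([q[1],q[2],q[3],q[0]]).as_matrix()
    return np.array(s["tool_pos"]),R
def plan(x,y,z,yaw=None):
    """yaw: world angle of tool x axis mod pi. Prints turn about tool z (done first), then shift in cm after the turn."""
    p,R=tool(); cur=np.arctan2(R[1,0],R[0,0]); d=0
    if yaw is not None: d=(yaw-cur+np.pi/2)%np.pi-np.pi/2
    target=Ro.from_euler("zx",[cur+d,np.pi]).as_matrix()
    rv=Ro.from_matrix(R.T@target).as_rotvec()
    print("rotvec",rv.round(3),"shift cm",(target.T@(np.array([x,y,z])-p)*100).round(2),"pos",p.round(4),"yaw",round(cur,3))
def near(f,c,r=.09,lo=.01,hi=.1):
    P=world(f,np.ones(f["depth"].shape,bool)); m=(np.hypot(*(P[:,:2]-c).T)<r)&(P[:,2]>lo)&(P[:,2]<hi); return P[m]
def rect(P):
    (c,s,a)=cv2.minAreaRect((P[:,:2]*1000).astype(np.float32)); return np.round(c,1),np.round(s,1),round(a,1)
E
python3 - <<'E'
from h import *
s=state(); print(tool(s)[1].round(3),s["gripper_width"])
for n in ["top","side"]:
    f=grab_frame(n)
    for k,c,h in [("round/obl",(.46,.08),.055),("obl/sq",(.602,-.08),.055),("sq/round",(.545,-.3),.048)]:
        P=near(f,c); F=P[abs(P[:,2]-h)<.004]; K=P[P[:,2]>h+.015]
        print(n,k,"flange",len(F),np.median(F[:,2]).round(4),rect(F),"knob",len(K),K.mean(0).round(4),K[:,2].max().round(4),rect(K))
    r=regions_of("pad",f)[0]; P=world(f,r["pixels"]); print(rect(P[P[:,2]<.012]))
f=grab_frame("wrist"); print((-f["R"].T@f["t"]).round(3),f["R"].round(2),f["fx"])
E
```

```text
[[-0.957  0.291  0.   ]
 [ 0.291  0.957  0.   ]
 [ 0.     0.    -1.   ]] 0.9990020612534555
top round/obl flange 1093 0.0549 (array([459. ,  79.4]), array([93.6, 92.7]), 2.1) knob 59 [0.4591 0.0791 0.0784] 0.0834 (array([458.6,  79.2]), array([18.1, 17.9]), 46.8)
top obl/sq flange 865 0.0548 (array([603.5, -78. ]), array([ 53.8, 119.7]), 67.9) knob 93 [ 0.6027 -0.0777  0.0783] 0.084 (array([604.3, -78.3]), array([11.9, 45.4]), 68.2)
top sq/round flange 841 0.0478 (array([ 544.9, -298.5]), array([85.2, 85.3]), 47.4) knob 56 [ 0.5456 -0.2984  0.0707] 0.0762 (array([ 545.5, -299.2]), array([17.4, 19.6]), 10.9)
(array([454.2, 303.3]), array([129.7, 112.7]), 2.4)
side round/obl flange 817 0.0541 (array([458. ,  76.2]), array([95.5, 95. ]), 85.3) knob 60 [0.4564 0.0738 0.0759] 0.0794 (array([457.6,  75.5]), array([18.3, 21.7]), 88.0)
side obl/sq flange 789 0.054 (array([601.8, -80.8]), array([ 55. , 119.9]), 68.2) knob 128 [ 0.5999 -0.0827  0.0761] 0.08 (array([601.5, -80.9]), array([15.5, 43.7]), 65.4)
side sq/round flange 1325 0.0475 (array([ 542.3, -301.3]), array([87.5, 85.4]), 40.6) knob 102 [ 0.5418 -0.3034  0.0694] 0.0733 (array([ 542.9, -302.2]), array([17.8, 19.1]), 26.3)
(array([454.6, 305.3]), array([138.4, 122.3]), 3.5)
[0.105 0.622 0.374] [[ 0.29  0.96  0.  ]
 [ 0.91 -0.28  0.31]
 [ 0.3  -0.09 -0.95]] 310.46728686523846
```

```bash
python3 - <<'E'
from h import *
plan(.458,.078,.13)
E
```

```text
rotvec [ 0.     0.    -0.592] shift cm [-11.23 -57.77  10.13] pos [0.1822 0.5978 0.2313] yaw 2.846
```

```bash
sed -i 's/from_euler("zx"/from_euler("ZX"/' h.py
```

Emit:
jog_arm(
  moves=[
    [[6,-2.6,-2.6,0.6,0,0,0],[6,-2.6,-2.6,0.6,0,0,0],[6,-2.6,-2.6,0.6,0,0,0],[6,-2.6,-2.6,0.6,0,0,0],[6,-2.6,-2.6,0.6,0,0,0],[6,-2.6,-2.6,0.6,0,0,0],[6,-2.6,-2.6,0.6,0,0,0],[6,-2.6,-2.6,0.6,0,0,0],[6,-2.6,-2.6,0.6,0,0,0],[6,-2.6,-2.6,0.6,0,0,0],[6,-2.6,-2.6,0.6,0,0,0],[6,-2.6,-2.6,0.6,0,0,0],[6,-2.6,-2.6,0.6,0,0,0],[6,-2.6,-2.6,0.6,0,0,0],[6,-2.6,-2.6,0.6,0,0,0],[6,-2.6,-2.6,0.6,0,0,0],[6,0,0,0,0,0,0],[6,0,0,0,0,0,0]],
  ],
)

```text
time: 2.55
tool_pos: [0.4592, 0.0772, 0.1351]
tool_rot: [-0.0, 0.149, 0.989, 0.0]
contact_force: [0.2, 0.6, -0.1]
gripper_width: 0.702
grasp_force: 0.0
```

```bash
python3 - <<'E'
from h import *
plan(.458,.078,.058)
f=grab_frame("wrist"); cv2.imwrite("pics/w1.png",f["color"])
P=near(f,(.458,.078)); F=P[abs(P[:,2]-.055)<.004]; K=P[P[:,2]>.07]
print(len(F),rect(F),np.median(F[:,2]),len(K),K.mean(0),rect(K))
E
```

```text
rotvec [-0.    -0.001  0.   ] shift cm [0.14 0.04 7.71] pos [0.4592 0.0772 0.1351] yaw 2.842
10833 (array([459.6,  78.9]), array([94.8, 95. ]), 70.1) 0.05533617037747872 667 [0.45811071 0.07910708 0.07815631] (array([459.6,  78.8]), array([19.6, 19.4]), 15.2)
```

View pics/w1.png

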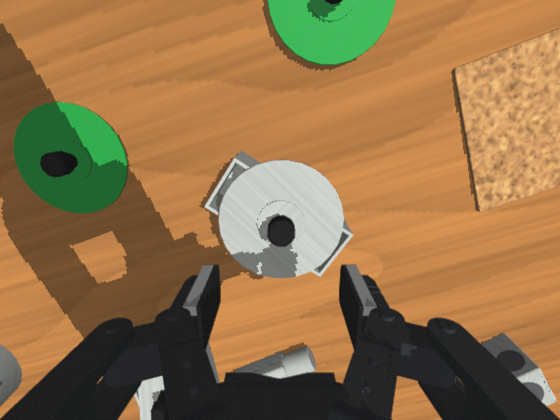

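Emit:
jog_arm(
  moves=[
    [[6,0,0.2,2,0,0,0],[6,0,0,2,0,0,0],[6,0,0,1.9,0,0,0],[6,0,0,1.8,0,0,0],[6,0,0,0,0,0,0],[6,0,0,0,0,0,0],[0,0,0,0,0,0,0],[0,0,0,0,0,0,0],[0,0,0,0,0,0,0],[0,0,0,0,0,0,0],[0,0,0,0,0,0,0],[0,0,0,0,0,0,0],[0,0,0,0,0,0,0],[0,0,0,0,0,0,0]],
  ],
)

```text
time: 3.77
tool_pos: [0.4606, 0.0807, 0.0601]
tool_rot: [0.001, 0.147, 0.989, 0.0]
contact_force: [-1.8, 1.1, 6.1]
gripper_width: 0.202
grasp_force: 58.6
```

Emit:
jog_arm(
  moves=[
    [[0,0,0,-1,0,0,0],[0,0,0,-2,0,0,0],[0,0,0,-2,0,0,0],[0,1.1,3.5,0,0,0,0],[0,1.2,3.5,0,0,0,0],[0,1.2,3.6,0,0,0,0],[0,1.2,3.6,0,0,0,0],[0,1.2,3.5,0,0,0,0],[0,1.2,3.5,0,0,0,0],[0,0,0,0,0,0,0],[0,0,0,0,0,0,0]],
  ],
)

```text
time: 4.68
tool_pos: [0.4528, 0.3055, 0.1086]
tool_rot: [-0.0, 0.146, 0.989, -0.0]
contact_force: [0.5, -0.6, -2.2]
gripper_width: 0.201
grasp_force: 59.2
```

```bash
python3 - <<'E'
from h import *
plan(.454,.304,.020)
print(state()["gripper_width"],state()["grasp_force"])
f=grab_frame("top")
P=near(f,(.46,.08),.1,.01,.06);print("tin all",len(P),rect(P))
R=P[P[:,2]>.04];print("rim",len(R),R[:,2].max(),rect(R))
r=regions_of("tin_oblong",f)
for q in r:print(q["p"],q["rect"])
E
```

```text
rotvec [-0. -0.  0.] shift cm [-0.15 -0.11  8.86] pos [0.4528 0.3055 0.1086] yaw 2.849
0.20123614098151493 59.167764857411385
tin all 445 (array([461.2,  78. ]), array([112.6,  46. ]), 39.4)
rim 143 0.05101608673547911 (array([461.3,  77.9]), array([112.6,  45.8]), 39.1)
0.63 [242.1, 248.0, 42.1, 50.8]
```

Emit:
jog_arm(
  moves=[
    [[0,-0.1,0,2.5,0,0,0],[0,0,-0.1,2.5,0,0,0],[0,0,0,2,0,0,0],[0,0,0,1.2,0,0,0],[0,0,0,0.6,0,0,0],[0,0,0,0,0,0,0],[0,0,0,0,0,0,0],[6,0,0,0,0,0,0],[6,0,0,0,0,0,0],[6,0,0,0,0,0,0],[6,0,0,0,0,0,0],[6,0,0,0,0,0,0],[6,0,0,-1,0,0,0],[6,0,0,-3,0,0,0],[6,0,0,-4,0,0,0],[6,0,0,-4,0,0,0],[6,0,0,0,0,0,0]],
  ],
)

```text
time: 6.2
tool_pos: [0.459, 0.3054, 0.1511]
tool_rot: [0.007, 0.147, 0.989, 0.005]
contact_force: [0.8, 1.5, 1.7]
gripper_width: 0.705
grasp_force: 0.0
```

```bash
python3 - <<'E'
from h import *
yaw=np.deg2rad(-22); 
plan(.603,-.079,.13,yaw)
f=grab_frame("wrist")
P=near(f,(.454,.304),.08,.007); K=P[P[:,2]>.03]; F=P[P[:,2]<.02]
print(rect(F),np.median(F[:,2]),rect(K))
E
```

```text
rotvec [0.012 0.012 0.088] shift cm [-27.75 -30.25   2.11] pos [0.459  0.3054 0.1511] yaw 2.846
(array([454.9, 303.3]), array([94.9, 95.1]), 77.4) 0.01432653531459334 (array([454.5, 303.6]), array([18.4, 19. ]), 73.8)
```

Emit:
jog_arm(
  moves=[
    [[6,0,0,0,0,0,0.088],[6,-2.5,-2.75,0.2,0,0,0],[6,-2.5,-2.75,0.2,0,0,0],[6,-2.5,-2.75,0.2,0,0,0],[6,-2.5,-2.75,0.2,0,0,0],[6,-2.5,-2.75,0.2,0,0,0],[6,-2.5,-2.75,0.2,0,0,0],[6,-2.5,-2.75,0.2,0,0,0],[6,-2.5,-2.75,0.2,0,0,0],[6,-2.5,-2.75,0.2,0,0,0],[6,-2.5,-2.75,0.2,0,0,0],[6,-2.5,-2.75,0.1,0,0,0],[6,0,0,0,0,0,0],[6,0,0,0,0,0,0]],
  ],
)

```text
time: 7.42
tool_pos: [0.5954, -0.0822, 0.1184]
tool_rot: [-0.001, 0.192, 0.981, 0.0]
contact_force: [-1.0, 0.2, -0.2]
gripper_width: 0.702
grasp_force: 0.0
```

```bash
python3 - <<'E'
from h import *
f=grab_frame("wrist")
P=near(f,(.603,-.079),.08,.03); K=P[P[:,2]>.07]; F=P[abs(P[:,2]-.055)<.003]
print(rect(F),np.median(F[:,2]),rect(K),K[:,2].max())
plan(.603,-.079,.060,np.deg2rad(-22))
E
```

```text
(array([604.1, -79. ]), array([ 54.2, 120.4]), 67.9) 0.055252259544552464 (array([603.4, -78.7]), array([12. , 44.3]), 67.8) 0.08111330887469777
rotvec [ 0.    -0.002 -0.001] shift cm [-0.66  0.47  5.84] pos [ 0.5951 -0.0809  0.1184] yaw 2.756
```

Emit:
jog_arm(
  moves=[
    [[6,-0.73,0.5,0,0,0,0],[6,0,0,2,0,0,0],[6,0,0,2,0,0,0],[6,0,0,1.8,0,0,0],[6,0,0,0,0,0,0],[6,0,0,0,0,0,0],[0,0,0,0,0,0,0],[0,0,0,0,0,0,0],[0,0,0,0,0,0,0],[0,0,0,0,0,0,0],[0,0,0,0,0,0,0],[0,0,0,0,0,0,0],[0,0,0,0,0,0,0],[0,0,0,0,0,0,0],[0,0,0,-1,0,0,0],[0,0,0,-2,0,0,0],[0,0,0,-2,0,0,0],[0,0,0,-2,0,0,0],[0,0,0,0,0,0,0]],
  ],
)

```text
time: 9.05
tool_pos: [0.6068, -0.0796, 0.1363]
tool_rot: [0.004, 0.191, 0.982, -0.0]
contact_force: [1.1, -0.9, 0.4]
gripper_width: 0.124
grasp_force: 60.7
```

```bash
python3 - <<'E'
from h import *
f=grab_frame("wrist")
s=state();print(s["tool_pos"],s["gripper_width"],s["contact_force"])
P=near(f,(.603,-.079),.12,.09,.16); F=P; print("lid z?",np.percentile(F[:,2],[10,50,90]))
plan(.461,.078,.13,np.deg2rad(39.3))
cv2.imwrite("pics/w2.png",f["color"])
E
```

```text
[ 0.6058823  -0.07933295  0.1339519 ] 0.12275299841475788 [-1.01637607 -0.17942836 -2.36113686]
lid z? [0.12793608 0.12901853 0.15275294]
rotvec [-0.002  0.005 -1.07 ] shift cm [ 1.25 21.35  0.4 ] pos [ 0.6059 -0.0793  0.134 ] yaw 2.758
```

View pics/w2.png

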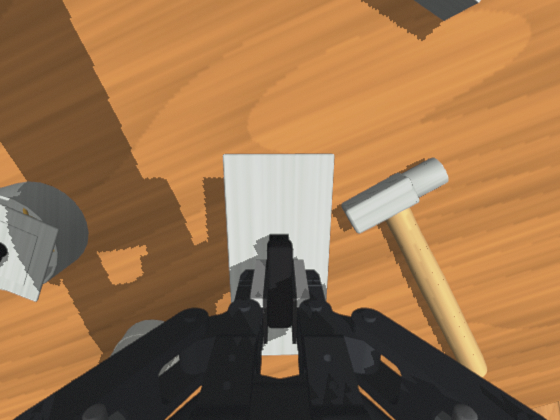

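Emit:
jog_arm(
  moves=[
    [[0,0,0,0,0,0,-0.119],[0,0,0,0,0,0,-0.119],[0,0,0,0,0,0,-0.119],[0,0,0,0,0,0,-0.119],[0,0,0,0,0,0,-0.119],[0,0,0,0,0,0,-0.119],[0,0,0,0,0,0,-0.119],[0,0,0,0,0,0,-0.119],[0,0,0,0,0,0,-0.118],[0,0.2,3,0,0,0,0],[0,0.2,3,0,0,0,0],[0,0.2,3,0,0,0,0],[0,0.2,3,0,0,0,0],[0,0.2,3,0,0,0,0],[0,0.2,3,0,0,0,0],[0,0,3,0,0,0,0],[0,0,0,0,0,0,0],[0,0,0,0,0,0,0],[0,0,0,0,0,0,0]],
  ],
)

```text
time: 10.68
tool_pos: [0.4616, 0.0758, 0.1302]
tool_rot: [-0.001, -0.337, 0.942, 0.0]
contact_force: [0.3, -0.3, -0.4]
gripper_width: 0.123
grasp_force: 60.7
```

```bash
python3 - <<'E'
from h import *
plan(.461,.078,.053,np.deg2rad(39.3))
f=grab_frame("wrist"); p=tool()[0]
P=near(f,p[:2],.09,p[2]-.009,p[2]-.001); print("held lid",len(P),rect(P),np.median(P[:,2]))
f=grab_frame("top")
P=near(f,(.61,-.08),.07,.01,.06);print("sq tin",len(P),rect(P)); R=P[P[:,2]>.04];print("rim",len(R),rect(R))
E
```

```text
rotvec [ 0.001 -0.001  0.001] shift cm [-0.09  0.2   7.72] pos [0.4616 0.0758 0.1302] yaw -2.455
held lid 12117 (array([461.1,  75. ]), array([120.2,  54.1]), 39.3) 0.12310678193084598
sq tin 432 (array([607.8, -61.7]), array([103.3,  70.1]), 81.3)
rim 130 (array([605.3, -79. ]), array([68. , 70.1]), 81.7)
```

Emit:
jog_arm(
  moves=[
    [[0,-0.2,0.25,2,0,0,0],[0,0,0,2,0,0,0],[0,0,0,1.4,0,0,0],[0,0,0,0.7,0,0,0],[0,0,0,0.7,0,0,0],[0,0,0,0.6,0,0,0],[0,0,0,0,0,0,0],[0,0,0,0,0,0,0],[0,0,0,0,0,0,0]],
  ],
)

```text
time: 11.53
tool_pos: [0.4627, 0.0792, 0.0581]
tool_rot: [0.001, -0.336, 0.942, -0.0]
contact_force: [-0.4, 0.1, -1.0]
gripper_width: 0.12
grasp_force: 60.7
```

```bash
python3 - <<'E'
from h import *
f=grab_frame("wrist"); p=tool()[0];print(p)
P=near(f,p[:2],.09,.04,.058); print("held lid",len(P),rect(P),np.percentile(P[:,2],[5,50,95]))
E
```

```text
[0.46266171 0.07928993 0.05815824]
held lid 12316 (array([462.2,  78.6]), array([120.4,  54.2]), 39.4) [0.04971093 0.05093699 0.05215959]
```

Emit:
jog_arm(
  moves=[
    [[0,0,0,0.25,0,0,0],[0,0,0,0,0,0,0],[5,0,0,0,0,0,0],[5,0,0,0,0,0,0],[5,0,0,0,0,0,0],[5,0,0,0,0,0,0],[5,0,0,0,0,0,0],[5,0,0,-1,0,0,0],[5,0,0,-2,0,0,0],[5,0,0,-3,0,0,0],[5,0,0,-3,0,0,0],[5,0,0,0,0,0,0],[5,0,0,0,0,0,0]],
  ],
)

```text
time: 12.67
tool_pos: [0.4638, 0.0794, 0.1481]
tool_rot: [0.003, -0.336, 0.942, -0.001]
contact_force: [0.6, -0.5, 0.0]
gripper_width: 0.587
grasp_force: 0.0
```

```bash
python3 - <<'E'
from h import *
f=grab_frame("wrist")
P=near(f,(.461,.078),.09,.03,.08);K=P[P[:,2]>.065];F=P[P[:,2]<.06]; print(rect(F),np.percentile(F[:,2],[5,50,95]),rect(K))
f=grab_frame("top")
P=near(f,(.545,-.3),.08,.02,.09);F=P[abs(P[:,2]-.048)<.005]; np.save("sq.npy",P)
# square lid edges from colour-independent hull fit
h=cv2.approxPolyDP(cv2.convexHull((F[:,:2]*1000).astype(np.float32)),6,True)[:,0]; print("lid hull",h.round(1).tolist())
P=P[P[:,2]<.042]; print(len(P))
from scipy.optimize import least_squares
r=least_squares(lambda c:np.hypot(P[:,0]-c[0],P[:,1]-c[1])-.044,(.545,-.3),loss="soft_l1",f_scale=.002); print("tin_round",r.x)
plan(.545,-.299,.13)
E
```

```text
(array([462.4,  78.7]), array([120.1,  54.1]), 39.3) [0.0472927  0.04836265 0.04942061] (array([462.2,  78.5]), array([43.9, 11.9]), 39.1)
lid hull [[597.7999877929688, -302.5], [581.2999877929688, -274.6000061035156], [548.2000122070312, -247.5], [493.8999938964844, -293.79998779296875], [510.0, -324.20001220703125], [542.0999755859375, -350.5]]
99
tin_round [ 0.545819   -0.29881901]
rotvec [ 0. -0. -0.] shift cm [ 17.52 -34.55   1.45] pos [0.4616 0.0793 0.1445] yaw -2.455
```

Emit:
jog_arm(
  moves=[
    [[5,1.6,-3.14,0.1,0,0,0],[5,1.6,-3.14,0.1,0,0,0],[5,1.6,-3.14,0.1,0,0,0],[5,1.6,-3.14,0.1,0,0,0],[5,1.6,-3.14,0.1,0,0,0],[5,1.6,-3.14,0.1,0,0,0],[5,1.6,-3.14,0.1,0,0,0],[5,1.6,-3.14,0.1,0,0,0],[5,1.6,-3.14,0.1,0,0,0],[5,1.6,-3.14,0.1,0,0,0],[5,1.5,-3.14,0.2,0,0,0],[5,0,0,0,0,0,0],[5,0,0,0,0,0,0],[5,0,0,0,0,0,0]],
  ],
)

```text
time: 13.93
tool_pos: [0.5444, -0.2979, 0.1309]
tool_rot: [-0.001, -0.336, 0.942, 0.002]
contact_force: [-0.7, 0.3, 0.5]
gripper_width: 0.585
grasp_force: 0.0
```

```bash
python3 - <<'E'
from h import *
f=grab_frame("wrist")
P=near(f,(.545,-.299),.08,.03,.08);K=P[P[:,2]>.064];F=P[abs(P[:,2]-.048)<.003]; print(rect(F),np.percentile(F[:,2],[5,50,95]),rect(K))
h=cv2.approxPolyDP(cv2.convexHull((F[:,:2]*1000).astype(np.float32)),6,True)[:,0]; print("hull",h.round(1).tolist())
plan(K[:,0].mean(),K[:,1].mean(),.0555); plan(*rect(K)[0]/1000,.0555)
E
```

```text
(array([ 544.6, -299.7]), array([87.2, 86.5]), 43.7) [0.04677663 0.04862758 0.04991109] (array([ 545.6, -300.2]), array([19.4, 19.6]), 85.8)
hull [[598.9000244140625, -303.3999938964844], [549.2000122070312, -247.6999969482422], [517.7999877929688, -265.70001220703125], [492.8999938964844, -297.1000061035156], [510.0, -326.6000061035156], [541.4000244140625, -353.0]]
rotvec [ 0.003 -0.    -0.   ] shift cm [ 0.24 -0.26  7.58] pos [ 0.5446 -0.2975  0.1313] yaw -2.455
rotvec [ 0.003 -0.    -0.   ] shift cm [ 0.1  -0.27  7.58] pos [ 0.5446 -0.2975  0.1313] yaw -2.455
```

Emit:
jog_arm(
  moves=[
    [[5,0.1,-0.27,2,0,0,0],[5,0,0,2,0,0,0],[5,0,0,2,0,0,0],[5,0,0,1.6,0,0,0],[5,0,0,0,0,0,0],[5,0,0,0,0,0,0],[0,0,0,0,0,0,0],[0,0,0,0,0,0,0],[0,0,0,0,0,0,0],[0,0,0,0,0,0,0],[0,0,0,0,0,0,0],[0,0,0,0,0,0,0],[0,0,0,0,0,0,0],[0,0,0,-1,0,0,0],[0,0,0,-2,0,0,0],[0,0,0,-2.5,0,0,0],[0,0,0,-2.5,0,0,0],[0,0,0,0,0,0,0],[0,0,0,0,0,0,0]],
  ],
)

```text
time: 15.57
tool_pos: [0.5474, -0.3024, 0.1393]
tool_rot: [0.001, -0.336, 0.942, -0.002]
contact_force: [-0.0, -0.4, -1.0]
gripper_width: 0.198
grasp_force: 58.8
```

```bash
python3 - <<'E'
from h import *
f=grab_frame("wrist"); p=tool()[0]; s=state(); print(s["gripper_width"],s["grasp_force"])
P=near(f,p[:2],.07,p[2]-.011,p[2]-.002); print("held lid",len(P),rect(P),np.percentile(P[:,2],[5,50,95]))
_,_,a=rect(P); a=(a+45)%90-45; c=np.rad2deg(np.arctan2(tool()[1][1,0],tool()[1][0,0]))
d=(-8.3-a+45)%90-45; print(a,c,d); plan(.605,-.079,.13,np.deg2rad(c+d))
f=grab_frame("top")
P=near(f,(.545,-.3),.06,.01,.055);R=P[P[:,2]>.04];print("round rim",len(R),rect(R)); P=P[P[:,2]>.03]
print(cv2.minEnclosingCircle((R[:,:2]*1000).astype(np.float32)))
E
```

```text
0.1960405597442807 58.77994847483933
held lid 11544 (array([ 547.1, -302.5]), array([76.7, 76.3]), 40.7) [0.12767476 0.12884562 0.13008074]
40.7 -140.68812992584415 41.0
rotvec [-0.001 -0.    -0.716] shift cm [-22.93  -2.04   0.71] pos [ 0.5463 -0.3016  0.1371] yaw -2.455
round rim 25 (array([ 564.9, -266.4]), array([12. , 56.9]), 58.2)
((561.743896484375, -271.47357177734375), 28.47289276123047)
```

Emit:
jog_arm(
  moves=[
    [[0,0,0,0,0,0,-0.12],[0,0,0,0,0,0,-0.12],[0,0,0,0,0,0,-0.119],[0,0,0,0,0,0,-0.119],[0,0,0,0,0,0,-0.119],[0,0,0,0,0,0,-0.119],[0,-3.3,-0.3,0,0,0,0],[0,-3.3,-0.3,0,0,0,0],[0,-3.3,-0.3,0,0,0,0],[0,-3.3,-0.3,0,0,0,0],[0,-3.3,-0.3,0,0,0,0],[0,-3.3,-0.3,0,0,0,0],[0,-3.1,-0.2,0,0,0,0],[0,0,0,0,0,0,0],[0,0,0,0,0,0,0],[0,0,0,0,0,0,0]],
  ],
)

```text
time: 17.0
tool_pos: [0.6927, 0.0002, 0.0946]
tool_rot: [-0.058, -0.567, 0.821, -0.032]
contact_force: [1.7, -0.3, -0.5]
gripper_width: 0.201
grasp_force: 58.8
```

```bash
python3 - <<'E'
from h import *
f=grab_frame("wrist"); p=tool()[0]; cv2.imwrite("pics/w3.png",f["color"])
P=near(f,p[:2],.07,p[2]-.011,p[2]-.002); c,s,a=rect(P);print("held lid",len(P),c,s,a,np.percentile(P[:,2],[5,50,95]))
P=near(f,(.605,-.079),.07,.02,.06);R=P[abs(P[:,2]-.045)<.004];print("rim",len(R),rect(R))
R=tool()[1]; print("shift cm",(R.T@np.array([.605-c[0]/1000,-.079-c[1]/1000,0])*100).round(2),p)
f=grab_frame("top")
P=near(f,(.545,-.3),.07,.01,.055);R=P[P[:,2]>.04];print("round rim",len(R),rect(R),cv2.minEnclosingCircle((R[:,:2]*1000).astype(np.float32)))
E
```

```text
held lid 9218 [687.7 -13.1] [51.2 76.2] 70.5 [0.08471976 0.08717892 0.08915383]
rim 2554 (array([605.1, -80.4]), array([68.4, 68.9]), 81.6)
shift cm [9.01 5.38 1.26] [ 6.92858315e-01 -3.53337566e-04  9.51770417e-02]
round rim 138 (array([ 544.3, -297.8]), array([87.2, 85.4]), 70.2) ((544.5172119140625, -298.8129577636719), 44.78916549682617)
```

View pics/w3.png

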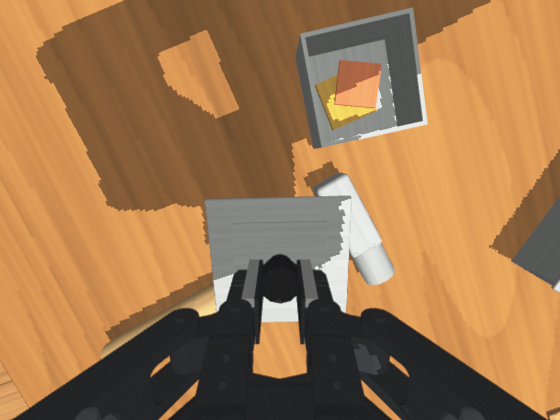

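```bash
python3 - <<'E'
from h import *
s=state(); p,R=tool(); print(np.round(s["joint_pos"],3),R.round(3)); 
plan(.693,0,.13,np.deg2rad(35)); plan(.605,-.08,.13,np.deg2rad(-10))
E
```

```text
[-0.059  0.355  1.504 -0.126  1.335 -2.804] [[-0.352 -0.934 -0.057]
 [-0.927  0.356 -0.119]
 [ 0.132  0.011 -0.991]]
rotvec [-0.029 -0.131  0.596] shift cm [-0.03  0.06 -3.43] pos [ 0.6931 -0.0007  0.0957] yaw -1.934
rotvec [-0.082 -0.118  1.38 ] shift cm [ 7.3  -9.34 -3.43] pos [ 0.6931 -0.0007  0.0957] yaw -1.934
```

Emit:
jog_arm(
  moves=[
    [[0,0,0,-2,0,0,0],[0,0,0,-1.5,0,0,0],[0,0,0,0,-0.007,-0.01,0.115],[0,0,0,0,-0.007,-0.01,0.115],[0,0,0,0,-0.007,-0.01,0.115],[0,0,0,0,-0.007,-0.01,0.115],[0,0,0,0,-0.007,-0.01,0.115],[0,0,0,0,-0.007,-0.01,0.115],[0,0,0,0,-0.007,-0.01,0.115],[0,0,0,0,-0.007,-0.01,0.115],[0,0,0,0,-0.007,-0.01,0.115],[0,0,0,0,-0.007,-0.01,0.115],[0,0,0,0,-0.007,-0.01,0.115],[0,0,0,0,-0.007,-0.01,0.115],[0,0,0,0,0,0,0],[0,0,0,0,0,0,0]],
  ],
)

```text
time: 18.43
tool_pos: [0.696, 0.0037, 0.1324]
tool_rot: [0.002, 0.086, 0.996, 0.001]
contact_force: [-0.3, -0.1, -0.5]
gripper_width: 0.201
grasp_force: 58.8
```

```bash
python3 - <<'E'
from h import *
print(np.round(state()["joint_pos"],2))
plan(.605,-.08,.13,np.deg2rad(-10))
E
```

```text
[-0.1   0.29  1.52  0.    1.33 -1.5 ]
rotvec [0.003 0.003 0.003] shift cm [ 7.51 -9.82  0.24] pos [0.696  0.0037 0.1324] yaw 2.97
```

Emit:
jog_arm(
  moves=[
    [[0,1.9,-2.45,0,0,0,0],[0,1.9,-2.45,0,0,0,0],[0,1.9,-2.45,0,0,0,0],[0,1.8,-2.45,0,0,0,0],[0,0,0,0,0,0,0],[0,0,0,0,0,0,0],[0,0,0,0,0,0,0]],
  ],
)

```text
time: 19.02
tool_pos: [0.6056, -0.0792, 0.1316]
tool_rot: [0.002, 0.086, 0.996, 0.002]
contact_force: [0.2, -0.3, -1.6]
gripper_width: 0.203
grasp_force: 58.9
```

```bash
python3 - <<'E'
from h import *
f=grab_frame("wrist"); p=tool()[0]
P=near(f,p[:2],.07,p[2]-.013,p[2]-.002); c,s,a=rect(P);print("held lid",len(P),c,s,a,np.percentile(P[:,2],[5,50,95]))
R=tool()[1]; print("shift cm",(R.T@np.array([.605-c[0]/1000,-.0795-c[1]/1000,0])*100).round(2),p)
plan(.6,-.08,.13)
f=grab_frame("top"); P=world(f,np.ones(f["depth"].shape,bool)); m=(P[:,2]>.008)&(P[:,2]<.035)&(P[:,0]>.63)&(P[:,0]<.95)&(P[:,1]>-.05)&(P[:,1]<.1); print("hammer",rect(P[m]))
E
```

```text
held lid 11541 [605.2 -78.6] [76.4 76.8] 81.5 [0.11984481 0.12101959 0.12224709]
shift cm [ 0.   -0.09 -0.  ] [ 0.60582741 -0.07883925  0.13154766]
rotvec [0.003 0.003 0.   ] shift cm [ 0.55 -0.21  0.15] pos [ 0.6058 -0.0788  0.1315] yaw 2.969
hammer (array([767.9,  26.9]), array([ 95.3, 277.7]), 82.0)
```

Emit:
jog_arm(
  moves=[
    [[0,0,-0.1,2,0,0,0],[0,0,0,2,0,0,0],[0,0,0,1.4,0,0,0],[0,0,0,0.7,0,0,0],[0,0,0,0.7,0,0,0],[0,0,0,0.5,0,0,0],[0,0,0,0,0,0,0],[0,0,0,0,0,0,0],[5,0,0,0,0,0,0],[5,0,0,0,0,0,0],[5,0,0,0,0,0,0],[5,0,0,0,0,0,0],[5,0,0,0,0,0,0],[5,0,0,-1,0,0,0],[5,0,0,-2,0,0,0],[5,0,0,-3,0,0,0],[5,0,0,-3,0,0,0],[5,0,0,0,0,0,0],[5,0,0,0,0,0,0]],
  ],
)

```text
time: 20.7
tool_pos: [0.6068, -0.0806, 0.1519]
tool_rot: [0.004, 0.087, 0.996, 0.001]
contact_force: [0.1, 0.7, -0.2]
gripper_width: 0.584
grasp_force: 0.0
```

```bash
python3 - <<'E'
from h import *
f=grab_frame("wrist")
P=near(f,(.605,-.08),.07,.03,.08);K=P[P[:,2]>.065];F=P[P[:,2]<.06]; print(rect(F),np.percentile(F[:,2],[5,50,95]),rect(K))
plan(.4547,.3035,.12)
E
```

```text
(array([605.6, -78.9]), array([76.1, 76.1]), 81.7) [0.0472906  0.04858734 0.04990224] (array([605.5, -79.1]), array([19.2, 19.4]), 60.8)
rotvec [0.003 0.004 0.   ] shift cm [21.48 35.18  2.94] pos [ 0.6054 -0.0802  0.1494] yaw 2.968
```

Square lid seated. Now the round lid.

Emit:
jog_arm(
  moves=[
    [[5,1.8,2.93,0.2,0,0,0],[5,1.8,2.93,0.2,0,0,0],[5,1.8,2.93,0.2,0,0,0],[5,1.8,2.93,0.2,0,0,0],[5,1.8,2.93,0.2,0,0,0],[5,1.8,2.93,0.2,0,0,0],[5,1.8,2.93,0.3,0,0,0],[5,1.8,2.93,0.3,0,0,0],[5,1.8,2.93,0.3,0,0,0],[5,1.8,2.93,0.3,0,0,0],[5,1.7,2.93,0.3,0,0,0],[5,1.7,2.93,0.3,0,0,0],[5,0,0,0,0,0,0],[5,0,0,0,0,0,0],[5,0,0,0,0,0,0]],
  ],
)

```text
time: 22.0
tool_pos: [0.4542, 0.3028, 0.1173]
tool_rot: [0.0, 0.087, 0.996, 0.001]
contact_force: [0.7, -0.2, -1.3]
gripper_width: 0.581
grasp_force: 0.0
```

```bash
python3 - <<'E'
from h import *
plan(.4547,.3035,.0205)
E
```

```text
rotvec [0.001 0.    0.   ] shift cm [-0.04  0.08  9.68] pos [0.4542 0.3028 0.1173] yaw 2.968
```

Emit:
jog_arm(
  moves=[
    [[5,0,0.1,3,0,0,0],[5,0,0,3,0,0,0],[5,0,0,2.2,0,0,0],[5,0,0,1.5,0,0,0],[5,0,0,0,0,0,0],[5,0,0,0,0,0,0],[0,0,0,0,0,0,0],[0,0,0,0,0,0,0],[0,0,0,0,0,0,0],[0,0,0,0,0,0,0],[0,0,0,0,0,0,0],[0,0,0,0,0,0,0],[0,0,0,0,0,0,0],[0,0,0,-1,0,0,0],[0,0,0,-3,0,0,0],[0,0,0,-4,0,0,0],[0,0,0,-4,0,0,0],[0,0,0,0,0,0,0],[0,0,0,0,0,0,0]],
  ],
)

```text
time: 23.58
tool_pos: [0.4569, 0.3054, 0.1458]
tool_rot: [0.004, 0.087, 0.996, 0.004]
contact_force: [0.1, -0.4, -0.6]
gripper_width: 0.202
grasp_force: 59.0
```

```bash
python3 - <<'E'
from h import *
plan(.545,-.299,.14); print(np.round(state()["joint_pos"],2))
E
```

```text
rotvec [0.008 0.008 0.   ] shift cm [-19.11 -58.01   0.58] pos [0.4569 0.3054 0.1458] yaw 2.968
[ 0.45 -0.07  1.88  0.    1.32 -0.94]
```

Emit:
jog_arm(
  moves=[
    [[0,-1.06,-3.22,0,0,0,0],[0,-1.06,-3.22,0,0,0,0],[0,-1.06,-3.22,0,0,0,0],[0,-1.06,-3.22,0,0,0,0],[0,-1.06,-3.22,0,0,0,0],[0,-1.06,-3.22,0,0,0,0],[0,-1.06,-3.22,0,0,0,0],[0,-1.06,-3.22,0,0,0,0],[0,-1.06,-3.22,0,0,0,0],[0,-1.06,-3.22,0,0,0,0],[0,-1.06,-3.22,0,0,0,0],[0,-1.06,-3.22,0,0,0,0],[0,-1.06,-3.22,0,0,0,0],[0,-1.06,-3.22,0,0,0,0],[0,-1.06,-3.22,0,0,0,0],[0,-1.06,-3.22,0,0,0,0],[0,-1.06,-3.22,0,0,0,0],[0,-1.06,-3.22,0,0,0,0],[0,0,0,0,0,0,0],[0,0,0,0,0,0,0]],
  ],
)

```text
time: 25.25
tool_pos: [0.5414, -0.3003, 0.1377]
tool_rot: [-0.001, 0.088, 0.996, 0.003]
contact_force: [-0.8, 0.6, -1.6]
gripper_width: 0.206
grasp_force: 59.2
```

Emit:
jog_arm(
  moves=[
    [[0,0,0,0,0,0,0]],
  ],
)

```text
time: 25.33
tool_pos: [0.5416, -0.2986, 0.138]
tool_rot: [-0.001, 0.087, 0.996, 0.003]
contact_force: [-0.4, -0.2, -0.7]
gripper_width: 0.202
grasp_force: 59.2
```

```bash
python3 - <<'E'
from h import *
f=grab_frame("wrist"); p=tool()[0]
P=near(f,p[:2],.07,p[2]-.013,p[2]-.002); c,s,a=rect(P);print("held lid",len(P),c,s,a,np.percentile(P[:,2],[5,50,95]),p)
R=tool()[1]; print("shift cm",(R.T@np.array([.545-c[0]/1000,-.299-c[1]/1000,0])*100).round(2))
E
```

```text
held lid 15841 [ 539.1 -296.8] [95.5 92.5] 47.4 [0.12765977 0.12869498 0.12995554] [ 0.54187548 -0.29813722  0.13844165]
shift cm [-0.62 -0.12 -0.  ]
```

Emit:
jog_arm(
  moves=[
    [[0,-0.5,-0.15,2,0,0,0],[0,0,0,2,0,0,0],[0,0,0,2,0,0,0],[0,0,0,0.8,0,0,0],[0,0,0,0.7,0,0,0],[0,0,0,0.5,0,0,0],[0,0,0,0,0,0,0],[0,0,0,0,0,0,0]],
  ],
)

```text
time: 26.05
tool_pos: [0.548, -0.3017, 0.0609]
tool_rot: [0.002, 0.087, 0.996, 0.001]
contact_force: [0.1, -0.0, -1.2]
gripper_width: 0.199
grasp_force: 59.2
```

```bash
python3 - <<'E'
from h import *
f=grab_frame("wrist"); p=tool()[0]
P=near(f,(.545,-.299),.07,.04,.06); c,s,a=rect(P);print("held lid",len(P),c,s,a,np.percentile(P[:,2],[5,50,95]),p,state()["contact_force"])
E
```

```text
held lid 15840 [ 545.2 -301.6] [92.6 95.4] 22.9 [0.05052088 0.0515308  0.05275797] [ 0.54827847 -0.3020671   0.06134335] [ 0.00756963 -0.38916303 -0.60685829]
```

Emit:
jog_arm(
  moves=[
    [[0,0,0.15,0.3,0,0,0],[0,0,0,0,0,0,0],[0,0,0,0,0,0,0],[5,0,0,0,0,0,0],[5,0,0,0,0,0,0],[5,0,0,0,0,0,0],[5,0,0,0,0,0,0],[5,0,0,0,0,0,0],[5,0,0,-1,0,0,0],[5,0,0,-2,0,0,0],[5,0,0,-3,0,0,0],[5,0,0,-4,0,0,0],[5,0,0,-3,0,0,0],[5,4,0,0,0,0,0],[5,4,0,0,0,0,0],[5,4,0,0,0,0,0],[5,0,0,0,0,0,0],[5,0,0,0,0,0,0],[5,0,0,0,0,0,0]],
  ],
)

```text
time: 27.68
tool_pos: [0.4298, -0.2803, 0.1881]
tool_rot: [0.002, 0.087, 0.996, 0.001]
contact_force: [0.6, 0.2, 0.9]
gripper_width: 0.587
grasp_force: 0.0
```

```bash
python3 - <<'E'
from h import *
for n in ["side","top"]:
    f=grab_frame(n); cv2.imwrite(f"pics/{n}9.png",f["color"])
    for k,c in [("obl",(.461,.078)),("sq",(.605,-.079)),("round",(.545,-.299))]:
        P=near(f,c,.08,.005,.09); F=P[abs(P[:,2]-.048)<.004]; B=P[P[:,2]<.036]
        A=np.linalg.lstsq(np.c_[F[:,:2],np.ones(len(F))],F[:,2],rcond=None)[0]
        print(n,k,len(F),rect(F),np.median(F[:,2]),"tilt",A[:2].round(3),"body",len(B),rect(B))
E
```

```text
side obl 682 (array([460.8,  76.8]), array([122.4,  54. ]), 38.9) 0.046848291459859984 tilt [-0.001 -0.002] body 417 (array([466.2,  55. ]), array([121.8,  45. ]), 17.1)
side sq 187 (array([587.7, -86.7]), array([56. , 98.7]), 27.4) 0.04719076802235176 tilt [ 0.006 -0.004] body 319 (array([595.3, -63.1]), array([ 68.5, 120.6]), 3.6)
side round 1608 (array([ 544.9, -301.1]), array([94.8, 95.5]), 85.8) 0.047410247212506064 tilt [-0.    -0.001] body 598 (array([ 523.6, -315.5]), array([43.5, 87.4]), 36.3)
top obl 936 (array([462.6,  79.2]), array([120.3,  53.9]), 39.1) 0.04791970174408487 tilt [0.004 0.   ] body 54 (array([456.4,  86.5]), array([142.3, 145.4]), 83.6)
top sq 784 (array([605.8, -78.2]), array([75.8, 76.9]), 81.6) 0.047907134296932524 tilt [-0.006  0.006] body 183 (array([606.6, -75. ]), array([149.8, 138.4]), 78.2)
top round 950 (array([ 548.3, -296. ]), array([88.7, 95.5]), 63.2) 0.04778537349686699 tilt [-0.    -0.001] body 110 (array([ 553. , -288.3]), array([116.9, 141. ]), 40.2)
```

View pics/side9.png

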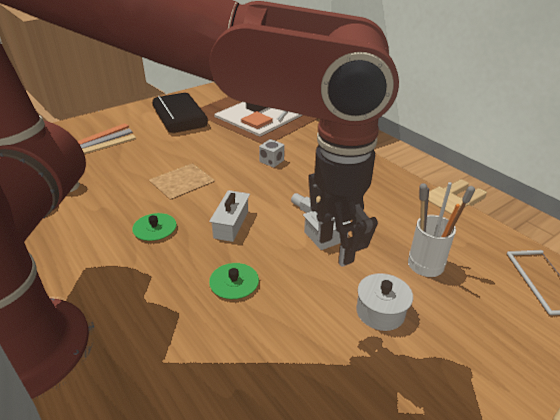

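The side view shows the oblong lid closed at (230,215) and the round lid at (385,298). The square lid is partly behind the gripper, but the top camera's depth measurement shows it level and centred.

```bash
python3 -c "
from plant import *
print(job_done())"
```

```text
the job is handed in; nothing more can be done
None
```

The job is handed in after about 28 s of robot time: by my last depth measurements all three lids lie flat on the tins of their own shape, centred within about 3 mm and aligned within about 1°; the judge's verdict was not returned.

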